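# Gauge the depth of a post socket

### The job

The thread stand's foot has lost one post. Take the depth gauge (rod with blue head and orange sliding collar) out of its grey rest, put its rod into the empty brass-rimmed socket and push it past the sprung bush until it is felt to be pressed firmly, but not hard, against the rubber washer at the unseen bottom. Then slide the orange collar gently down the rod until it sits flat on the wooden foot, so that it marks the depth, and leave the gauge standing there, disturbing nothing else.

Things in the scene. Friction and masses are not known exactly. Their poses are not given: they have to be found in the camera images.
- stand_foot: wooden foot of a thread stand, fixed, a block 76 x 150 x 64 mm (x, y, z; top at 64 mm). Origin: centre of its underside, z up. On its top at y = +40 mm stands a green spool (33 mm wide, 36 mm tall, fixed, with a thin steel post end reaching 9 mm out of it); at y = -35 mm is the empty socket
- socket_mouth (a point): centre of the empty socket's mouth, a brass-rimmed round hole 12 mm wide with a 2 mm chamfer, level with the foot's flat wooden top; axes as the foot's, z up. The socket is blind: the soft rubber washer at its bottom lies somewhere between 28 and 48 mm below the mouth, how deep is not known beforehand
- bush_a: one of the two small sprung brass jaws of the socket's bush, 8 to 20 mm below the mouth, at either side along the foot's x. They grip a 10 mm rod and drag on it with roughly 4 to 9 N either way, so the rod does not fall in by itself and stays where it is left. Origin: the jaw's centre
- washer (a joint): compression of the rubber washer at the socket's bottom, in m: 0 untouched, grows as the rod presses it, 5 N per mm. The rod counts as firmly home from 1 mm (5 N) and as rammed from 3 mm (15 N); at the end at least 0.2 mm must remain (the bush holds the rod down when it is let go)
- gauge: depth gauge, standing head up in the grey rest, loose, about 90 g with its collar. Origin: centre of the rod's lower end (chamfered tip); z along the rod to the head. Rod 10 mm thick; blue round knurled head 16 mm thick from 89 to 111 mm above the origin, overall 112 mm long; grasp it by the head
- gauge_collar: orange collar on the gauge's rod, 40 mm wide and 14 mm tall. Origin: centre of its flat underside. It starts 62 to 70 mm above the rod's tip and slides down the rod when pushed with more than about 2.5 N (less than the bush's drag); it stays where it is left
- gauge_rest: grey rest, fixed, 56 x 56 x 42 mm, with a hole 36 mm deep in which the gauge stands (rod's tip 6 mm above the table). Origin: centre of its underside
- spool_red: bystander: red thread spool 29 mm wide, 60 mm tall, standing; origin at its underside
- spool_navy: bystander: navy thread spool 29 mm wide, 61 mm tall, standing; origin at its underside
- spool_mustard: bystander: mustard thread spool 29 mm wide, 59 mm tall, standing; origin at its underside
- glue_stick: bystander: glue stick 25 mm wide, 88 mm tall, standing; origin at its underside
Things that resemble listed ones, but are neither listed nor needed, are in the scene too. What is shaped like the gauge but red is not meant.

How it is judged:
On the way, in this order (a step that is already met when the one before it is completed fails the run):
1. the rod is pressed firmly home on the washer at the bottom of the socket (value of joint washer above 0.001 m and horizontal distance between gauge and socket_mouth below 0.004 m), for 0.2 s.
2. the collar has been slid down onto the wooden foot (z of gauge_collar in the frame of socket_mouth below 0.0015 m and horizontal distance between gauge_collar and socket_mouth below 0.005 m), for 0.2 s.
At the end, for the whole second after the job is handed in: the gauge stands released and at rest in the empty socket (upright within 0.08 rad), its tip still pressing the washer by at least 0.2 mm, and its collar's underside lies on the foot's top (within 1.5 mm), centred on the socket within 5 mm (all of step 2 and value of joint washer above 0.0002 m and horizontal distance between gauge and socket_mouth below 0.004 m and angle between gauge's own z axis and vertical below 0.08 rad and linear speed of gauge below 0.01 m/s); the robot touches nothing.
It fails at once if the washer is rammed (pressed 3 mm, 15 N, or more) (value of joint washer above 0.003 m).
It fails at once if the collar is pressed on the foot with more than 35 N (contact force between gauge_collar and stand_foot above 35 N).
It fails at once if a spool or the glue stick is moved by 20 mm or more (distance of any of spool_red, spool_navy, spool_mustard, glue_stick from where it was at the start of the episode above 0.02 m).
It also fails if it takes over 54 s, if anything falls off the work surface, if the arm or the gripper's body presses on something with over 40 N, if the wrist force passes 120 N, or if a joint passes its speed limit or range.

### The arm

A 6-joint arm with a two-finger parallel gripper is mounted at the origin on a cart in front of the work surface, level with it; the furniture and walls round the work are solid. World frame = base frame: x ahead of the robot, y to its left, z up, the work surface at z = 0. Lengths are in m, angles in rad, forces in N, time in s.
With the tool pointing down it reaches from about 0.3 to 0.875 m from the base axis. Payload 4.2 kg.
Tool frame: the origin (TCP) lies at the very end of the fingers, on their centre line; the grasp point (between the pads) lies arm.grasp_offset behind it (arm.grasp_offset is the distance from the TCP to the grasp point, in m); x points along the fingers, z is the direction in which the jaws open and shut, and the axes are right-handed (so a half turn about x gives the same grasp; the last joint's range is limited). The gripper opens to 85 mm and grips with 20 to 120 N. Pads are 22 mm wide; open, the fingers measure 114 mm over their backs; the gripper's body (76 mm by 85 mm) begins 54 mm behind the grasp point. The pads swing forward as they close: fully open they stand 13 mm farther back than shut.
Start: joints at [1.176, 0.32, 1.565, -0, 1.257, -0.02], TCP at [0.211, 0.535, 0.231] pointing down, gripper open.
Joint ranges: [-3.11, 3.11], [-0.84, 2.01], [0.21, 2.61], [-1.34, 4.49], [0.05, 2.63], [-2.56, 2.56]. Speed limits (rad/s): [2.57, 2.57, 3.14, 3.14, 3.14, 3.14].

### API

Orientations are given as a rotation vector (axis times angle).
In Python, from bench import arm gives the robot as it stands.
- The arm moves only by the tool drive_tool, never from a script. Its argument "increments" is a list of rows, each a list of 3 entries, a list of its own where there are three numbers: the shift along the tool's x, y, z in mm, then the turn, a rotation vector about the tool's x, y, z in degrees, then the opening, from -1 (shut) to 1 (fully open), so that 0 is half open. In form: [[[dx, dy, dz], [ax, ay, az], grip], ...]. A call has 1 to 10 rows; each row is the pose to reach, as a shift and turn from the pose commanded when the call began, along the tool's axes at that moment; what a row does not reach only later rows make up. A row lasts 1/8 s, in which the tool goes at most 62.5 mm and 10.7 degrees, less where a joint would pass 70% of its speed; a pose out of reach is approached as far as the arm can. A call with a gripper value outside its range is refused whole. The fingers move at their own pace and stop on an object; "newtons" is the grip in N (left out, the last holds). Time passes only in rows, so rows that repeat a pose let the fingers close. It gives the time, the measured TCP pose, the force and the opening at its end, in the units of the state.
- arm.sense(): the state, without advancing time (a new reading comes with each control period).
- arm.grab_frame(name): name is "side" or "top" or "wrist"; returns a dict with "image" (480x640x3 uint8, blue, green, red), "vfov" (degrees; the focal length in pixels is half the picture's height over the tangent of half this angle, whatever the lens; pixels are square), "cx", "cy" (the principal point, pixels), "cam_to_world" (4x4, takes a point from camera to world coordinates). Camera axes: x right, y down, z forward; pixel columns grow to the right and rows downward; lengths in m; the calibration is good to about 2 mm. A picture is of the moment at which its call begins. There is no depth.
- arm.job_done(): hands the job in, once; it reports no verdict.
Trained networks look in a picture, given as the dict that the camera call returned (one of the last four; its "shot" number tells which), for a name from the list of things; names that differ only in an ending like _2 or _b are one class to them, and where a whole thing is asked for, a point or a joint stands for the part that bears it (a point fixed in the world has none). Each returns a list of dicts, best first, with "p" (0 to 1); they miss things now and then, are a little off and sometimes report something else, mostly with a low value. They report only what shows in the picture. A call takes as long as a camera call. They do not tell look-alikes from the thing itself.
- arm.spot_in(picture, query): "bbox" ([left, top, width, height] in pixels, round what is visible of it).
- arm.outline_of(picture, query): "pixels" (480x640 bool, what is visible of it) and "bbox" ([left, top, width, height] in pixels, round what is visible of it).
The state is a dict: "t": time; "joint_positions": joint angles; "joint_vel": joint speeds; "tau": joint torques, N m; "tool_pos": TCP position; "ee_rot": TCP orientation; "ft_force": force on the tool from outside, world axes, zero at the start; "torque": the same for the moment, N m; "gripper_width": finger opening in m.
Only numpy, scipy, OpenCV 4.12 (cv2) and the standard library are available. Lean on these libraries where they do the work, as an engineer would, in place of code of your own. Each camera call takes 0.05 s, during which the arm holds its last target.

## Working session

There is one attempt and no reset: what is moved stays moved. The work goes in short steps, Python scripts to look and compute and a tool call to move; the robot and the scene stay as the last step left them, time stands still between calls to the robot, and variables do not carry over. Pictures are saved under pics/ and viewed, and the job is handed in when it is done.

Besides the shell and the picture viewer there is one more tool, called after "Request:" by a JSON object that holds its "op" and its "data". drive_tool: Moves the arm, as the interface text tells. Its arguments: {"type":"object","properties":{"increments":{"type":"array","items":{"type":"array"}},"newtons":{"type":"number"}},"required":["increments"]}

```bash
ls; mkdir -p pics; python3 - <<'E'
from bench import arm
import cv2
s=arm.sense(); print({k:(s[k]) for k in ('t','tool_pos','ee_rot','ft_force','gripper_width')}, arm.grasp_offset)
for n in ('side','top','wrist'):
    f=arm.grab_frame(n); cv2.imwrite(f'pics/a_{n}.png',f['image']); print(n,f['vfov'],f['cx'],f['cy'],f['cam_to_world'])
    for q in ('stand_foot','gauge','gauge_collar','gauge_rest','socket_mouth'):
        try: print(q,[(round(d['p'],2),d['bbox']) for d in arm.spot_in(f,q)])
        except Exception as e: print(q,e)
E
```

```text
pics
{'t': 0.0, 'tool_pos': array([0.21030856, 0.53463959, 0.23046945]), 'ee_rot': array([-0.92984476,  1.36505393,  0.92822953]), 'ft_force': array([ 0.33951558,  0.20891368, -0.47227078]), 'gripper_width': 0.0859913532237056} 0.0187
side 46.293409721894264 316.8018147993098 235.75539354103506 [[-0.93286682 -0.17966375  0.31221857  0.34092158]
 [-0.36014286  0.44706853 -0.81879598  0.80861296]
 [ 0.00752486 -0.87627089 -0.48176001  0.57552362]
 [ 0.          0.          0.          1.        ]]
stand_foot [(0.94, [343.9, 202.6, 51.1, 68.2])]
gauge [(0.67, [331.1, 252.4, 24.8, 46.1]), (0.63, [280.0, 247.1, 25.1, 56.2])]
gauge_collar [(0.64, [330.9, 266.9, 24.4, 22.0]), (0.63, [280.3, 258.0, 24.6, 18.6])]
gauge_rest [(0.8, [319.3, 286.9, 48.0, 47.5])]
socket_mouth [(0.97, [343.5, 203.9, 52.0, 66.8])]
top 50.64433262669136 323.92917994147433 234.97283196374417 [[ 0.01542786 -0.99711358  0.07434039  0.59645716]
 [-0.9998662  -0.0157893  -0.00427669 -0.04586354]
 [ 0.00543812 -0.07426446 -0.99722375  0.94293583]
 [ 0.          0.          0.          1.        ]]
stand_foot [(0.78, [336.9, 249.9, 90.9, 50.6])]
gauge [(0.95, [237.6, 220.8, 24.4, 23.2]), (0.69, [228.4, 274.8, 26.6, 25.0])]
gauge_collar [(0.9, [231.3, 276.8, 27.2, 21.9]), (0.63, [235.2, 223.4, 25.2, 21.1])]
gauge_rest [(0.87, [226.8, 264.8, 47.8, 46.7])]
socket_mouth [(0.93, [336.0, 250.1, 91.1, 51.9])]
wrist 71.17874139857238 321.1577886364728 234.7690458614451 [[ 3.66620542e-01  8.91857670e-01  2.64913713e-01  1.42792588e-01]
 [ 9.30370540e-01 -3.51385225e-01 -1.04590069e-01  5.60919343e-01]
 [-1.92690724e-04  2.84812782e-01 -9.58583143e-01  3.73911939e-01]
 [ 0.00000000e+00  0.00000000e+00  0.00000000e+00  1.00000000e+00]]
stand_foot []
gauge []
gauge_collar []
gauge_rest []
socket_mouth []
```

View pics/a_side.png

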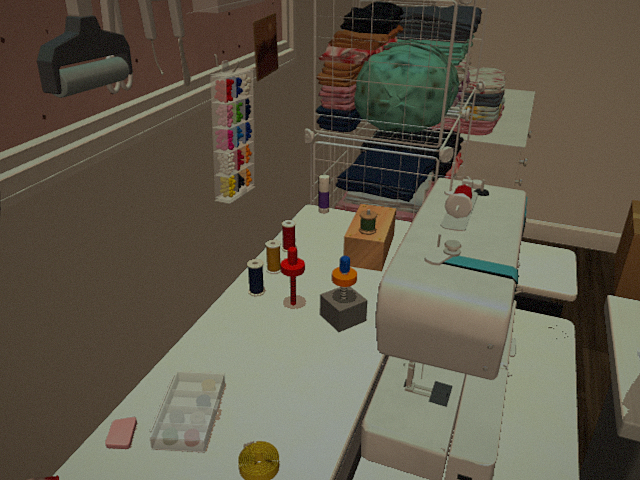

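View pics/a_top.png

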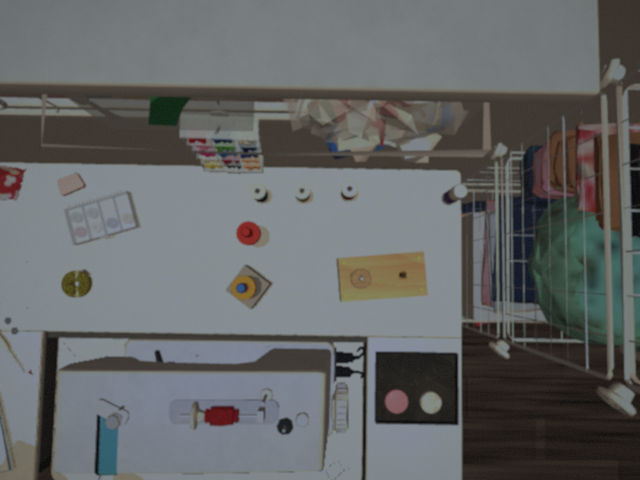

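```bash
python3 - <<'E'
import cv2
a=cv2.imread('pics/a_top.png')[190:330,200:460]; cv2.imwrite('pics/a_topz.png',cv2.resize(a,None,fx=3,fy=3,interpolation=cv2.INTER_CUBIC))
a=cv2.imread('pics/a_side.png')[180:350,260:420]; cv2.imwrite('pics/a_sidez.png',cv2.resize(a,None,fx=3.5,fy=3.5,interpolation=cv2.INTER_CUBIC))
E
```

```text
(no output)
```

View pics/a_topz.png

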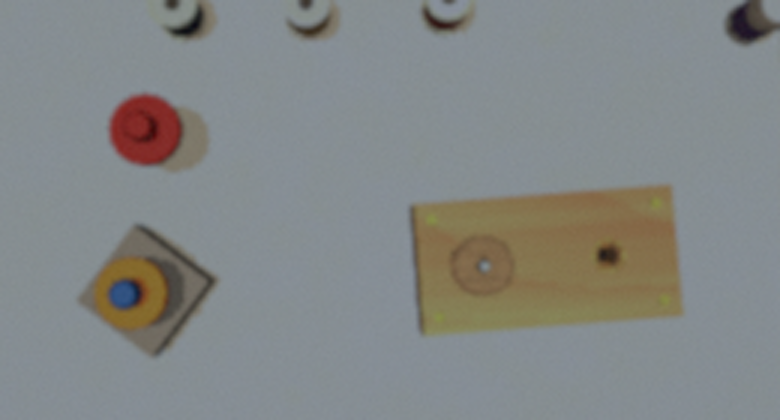

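View pics/a_sidez.png

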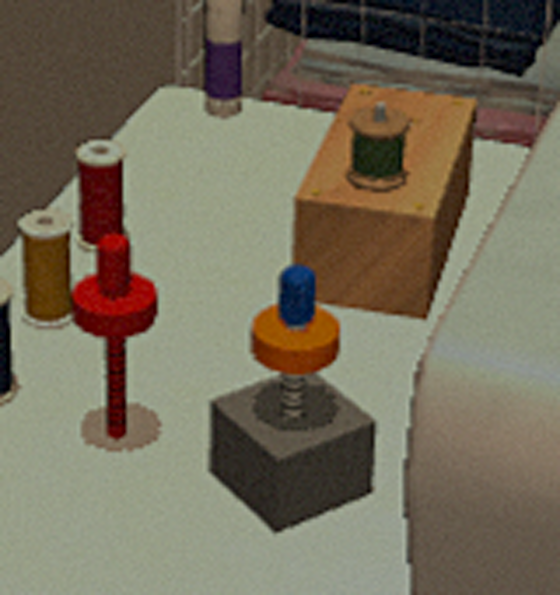

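The side view shows the blue/orange gauge in the rest at about (344,270), with a red look-alike at (293,275). The top view puts the gauge head at (241,288), the foot's spool at (361,278) and the socket at (402,275).

```bash
cat > h.py <<'E'
import numpy as np, cv2
from bench import arm
def ray(f,u,v):
    fl=240/np.tan(np.radians(f['vfov'])/2); M=np.array(f['cam_to_world'])
    d=M[:3,:3]@np.array([(u-f['cx'])/fl,(v-f['cy'])/fl,1]); return M[:3,3],d/np.linalg.norm(d)
def atz(f,u,v,z):
    o,d=ray(f,u,v); return o+d*(z-o[2])/d[2]
def proj(f,p):
    fl=240/np.tan(np.radians(f['vfov'])/2); M=np.array(f['cam_to_world'])
    c=M[:3,:3].T@(np.array(p)-M[:3,3]); return f['cx']+fl*c[0]/c[2],f['cy']+fl*c[1]/c[2]
def tri(obs):
    A=np.zeros((3,3));b=np.zeros(3)
    for f,u,v in obs:
        o,d=ray(f,u,v);P=np.eye(3)-np.outer(d,d);A+=P;b+=P@o
    x=np.linalg.solve(A,b); return x,[np.linalg.norm((np.eye(3)-np.outer(ray(*o)[1],ray(*o)[1]))@(x-ray(*o)[0])) for o in obs]
def blob(f,lo,hi,box=None,s=80):
    h=cv2.cvtColor(f['image'],cv2.COLOR_BGR2HSV)
    m=cv2.inRange(h,(lo,s,40),(hi,255,255))
    if box: k=np.zeros_like(m);x,y,w,hh=box;k[y:y+hh,x:x+w]=1;m=m*k
    n,l,st,c=cv2.connectedComponentsWithStats(m)
    i=1+np.argmax(st[1:,4]); return c[i],st[i],l==i
E
python3 - <<'E'
from h import *
T=arm.grab_frame('top');S=arm.grab_frame('side')
bt=blob(T,100,125,(220,260,60,50)); bs=blob(S,100,125,(320,240,60,70)); print(bt[:2],bs[:2])
print('head',tri([(T,*bt[0]),(S,*bs[0])]), atz(T,*bt[0],0.11), atz(S,*bs[0],0.106))
ot=blob(T,8,22,(220,260,60,50)); os_=blob(S,5,22,(320,240,60,70)); print(ot[:2],os_[:2])
print('collar',tri([(T,*ot[0]),(S,*os_[0])]))
# foot: wood mask in top
w=blob(T,8,25,(330,240,110,70),60); print(w[1]); c,_=cv2.findContours(w[2].astype('uint8'),0,2); c=max(c,key=cv2.contourArea)
r=cv2.minAreaRect(c); P=[atz(T,*p,0.064) for p in cv2.boxPoints(r)]; print(r,np.round(P,4), [np.linalg.norm(P[i]-P[i-1]) for i in range(4)])
cen=np.mean(P,0); print('foot',cen)
g=cv2.cvtColor(T['image'],cv2.COLOR_BGR2GRAY)[265:285,392:412]; wt=np.clip(95-g.astype(float),0,None); yy,xx=np.mgrid[265:285,392:412]
print(g.min(),np.median(g)); u,v=(wt*xx).sum()/wt.sum(),(wt*yy).sum()/wt.sum(); print('sock',u,v,atz(T,u,v,0.064))
print('spool post',atz(T,361,278.5,0.109))
E
```

```text
(array([240.88888889, 287.66666667]), array([237, 284,   9,   9,  63], dtype=int32)) (array([344.50657895, 263.875     ]), array([340, 256,  10,  17, 152], dtype=int32))
head (array([0.56982306, 0.08493216, 0.10857864]), [np.float64(0.00028975478535621987), np.float64(0.0002897547853563848)]) [0.5701449  0.08479452 0.11      ] [0.57080629 0.08085769 0.106     ]
(array([243.99266504, 287.10513447]), array([231, 275,  26,  25, 409], dtype=int32)) (array([357.63405527, 260.08588499]), array([ 332,  240,   48,   48, 1339], dtype=int32))
collar (array([0.56137803, 0.0764584 , 0.11349034]), [np.float64(0.010243863043774741), np.float64(0.010243863043774655)])
[ 338  252   89   44 3231]
((381.78314208984375, 276.0716552734375), (42.95638656616211, 86.7253646850586), 85.76361083984375) [[ 0.6226 -0.0728  0.064 ]
 [ 0.636  -0.2227  0.064 ]
 [ 0.5622 -0.2283  0.064 ]
 [ 0.549  -0.0793  0.064 ]] [np.float64(0.07388985732731423), np.float64(0.1505440287957714), np.float64(0.07403470651567268), np.float64(0.14960918399800505)]
foot [ 0.59246287 -0.15077196  0.064     ]
33 113.0
sock 402.2319034852547 274.578418230563 [ 0.59546018 -0.18606977  0.064     ]
spool post [ 0.58806111 -0.11129225  0.109     ]
```

```bash
python3 - <<'E'
from h import *
from scipy.spatial.transform import Rotation as R
s=arm.sense(); M=R.from_rotvec(s['ee_rot']).as_matrix(); print(np.round(M,4))
T=arm.grab_frame('top');S=arm.grab_frame('side');W=arm.grab_frame('wrist')
c=np.array(W['cam_to_world']); print('cam in tool',M.T@(c[:3,3]-s['tool_pos']),M.T@c[:3,2])
print('machine red',tri([(T,222,415),(S,463,190)]))
print('machine teal',tri([(T,97,418),(S,480,268)]))
for z in (.2,.3,.35): print(z,atz(T,200,362,z),atz(T,323,365,z),atz(T,55,365,z))
print('look-alike',atz(T,249,233,0.1))
E
```

```text
[[ 0.000e+00 -9.306e-01  3.661e-01]
 [ 1.000e-04  3.661e-01  9.306e-01]
 [-1.000e+00  0.000e+00  1.000e-04]]
cam in tool [-0.14254416  0.0724641  -0.00073647] [ 9.58581357e-01 -2.84818466e-01 -4.72602620e-04]
machine red (array([0.40688814, 0.08089046, 0.26185915]), [np.float64(0.0016550825764042442), np.float64(0.001655082576404153)])
machine teal (array([0.37780522, 0.25183068, 0.24137985]), [np.float64(0.018369479671334395), np.float64(0.01836947967133451)])
0.2 [0.46560722 0.1265629  0.2       ] [ 0.46391763 -0.05060995  0.2       ] [0.4583489  0.33452608 0.2       ]
0.3 [0.48321977 0.10335411 0.3       ] [ 0.4817576  -0.04997107  0.3       ] [0.47693843 0.2833252  0.3       ]
0.35 [0.49202604 0.09174971 0.35      ] [ 0.49067758 -0.04965164  0.35      ] [0.48623319 0.25772477 0.35      ]
look-alike [0.66061447 0.07536464 0.1       ]
```

View pics/a_wrist.png

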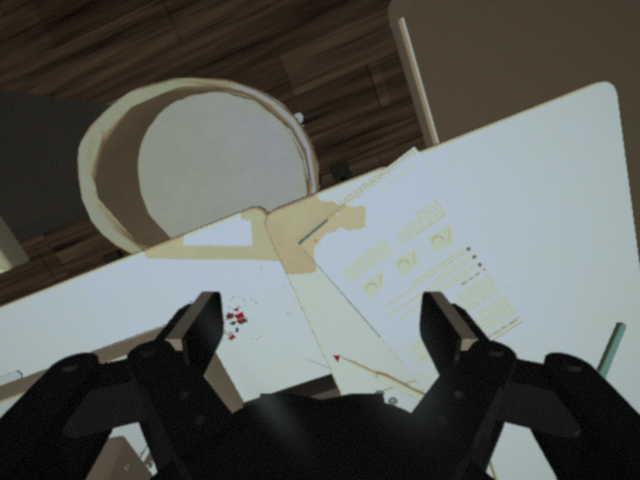

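The gripper cannot see the work area yet; machine top is around 0.26 m. I'll go up and over, turning the jaws to the foot's x.

Request:
{"op": "drive_tool", "data": {"increments": [[[-60, 0, 0], [0, 0, 0], 0], [[-120, 0, 0], [0, 0, 0], 0], [[-120, -60, -34], [10, 0, 0], 0], [[-120, -120, -69], [20, 0, 0], 0], [[-120, -175, -100], [30, 0, 0], 0], [[-120, -230, -132], [40, 0, 0], 0], [[-120, -285, -164], [50, 0, 0], 0], [[-120, -340, -195], [60, 0, 0], 0], [[-120, -395, -227], [63, 0, 0], 0], [[-120, -450, -258], [63, 0, 0], 0]]}}

```text
t: 2.4
tool_pos: [0.524, 0.143, 0.3515]
ee_rot: [-0.075, 1.569, 0.076]
ft_force: [0.9, 0.0, 0.1]
gripper_width: 0.0429
```

Request:
{"op": "drive_tool", "data": {"increments": [[[30, -30, 20], [0, 0, 0], 0], [[70, -62, 40], [0, 0, 0], 0], [[110, -62, 40], [0, 0, 0], 0], [[130, -62, 40], [0, 0, 0], 0], [[130, -62, 40], [0, 0, 0], 0], [[130, -62, 40], [0, 0, 0], 0]]}}

```text
t: 3.15
tool_pos: [0.5695, 0.0872, 0.2225]
ee_rot: [-0.076, 1.567, 0.076]
ft_force: [-0.8, 0.2, -0.1]
gripper_width: 0.0426
```

```bash
python3 - <<'E'
from h import *
from scipy.spatial.transform import Rotation as R
s=arm.sense(); print(s['tool_pos'],s['ft_force']); print(np.round(R.from_rotvec(s['ee_rot']).as_matrix(),4))
W=arm.grab_frame('wrist');S=arm.grab_frame('side');T=arm.grab_frame('top')
for n,f in zip('wst',(W,S,T)): cv2.imwrite(f'pics/b_{n}.png',f['image'])
print(proj(W,(.570,.085,.108)),blob(W,100,125,None,100)[:2])
E
```

```text
[0.56949439 0.08715185 0.22251126] [-0.75443777  0.19768893 -0.08620182]
[[ 2.200e-03 -9.650e-02  9.953e-01]
 [ 3.000e-04  9.953e-01  9.650e-02]
 [-1.000e+00  1.000e-04  2.200e-03]]
(np.float64(321.72357976821917), np.float64(231.83599197518888)) (array([320.55131965, 234.55718475]), array([312, 223,  18,  24, 341], dtype=int32))
```

View pics/b_w.png

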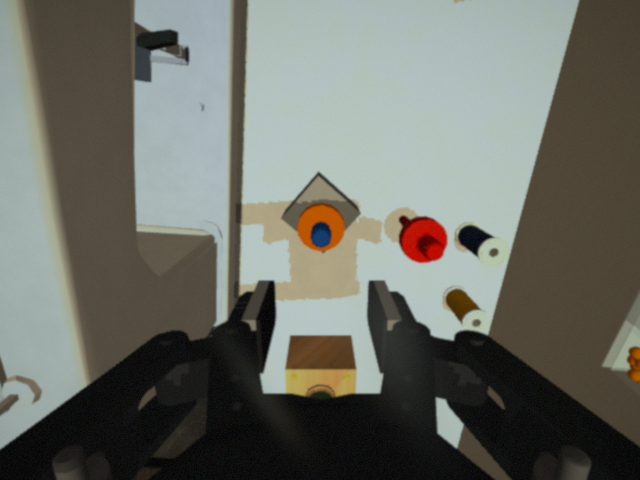

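Wrist picture: gauge head at (320.5,234.6), about 2 mm from prediction, lying centred between the fingers (~(322)); foot at the bottom, look-alike at (423,240). Descending.

Request:
{"op": "drive_tool", "data": {"increments": [[[45, -3, 0], [0, 0, 0], 0], [[85, -3, 0], [0, 0, 0], 0], [[110, -3, 0], [0, 0, 0], 0], [[122, -3, 0], [0, 0, 0], 0], [[127, -3, 0], [0, 0, 0], 0], [[127, -3, 0], [0, 0, 0], 0]], "newtons": 40}}

```text
t: 4.05
tool_pos: [0.5697, 0.0841, 0.0951]
ee_rot: [-0.076, 1.568, 0.076]
ft_force: [0.1, -0.7, -0.5]
gripper_width: 0.0427
```

```bash
python3 - <<'E'
from h import *
s=arm.sense(); print(s['tool_pos'],s['ft_force'])
W=arm.grab_frame('wrist');S=arm.grab_frame('side')
for n,f in zip('ws',(W,S)): cv2.imwrite(f'pics/c_{n}.png',f['image'])
a=S['image'][230:340,290:410]; cv2.imwrite('pics/c_sz.png',cv2.resize(a,None,fx=5,fy=5))
b=blob(W,100,125,None,100);print(b[:2],proj(W,(.569,.084,.108)))
for z in (.082,.086,.09): print(z,proj(S,(.569,.084,z)))
E
```

```text
[0.56974334 0.08408465 0.09511011] [ 0.11481933 -0.74201083 -0.51455727]
(array([320.804375, 311.15    ]), array([ 303,  284,   37,   54, 1600], dtype=int32)) (np.float64(320.3450994208354), np.float64(308.6790297462767))
0.082 (np.float64(344.47980356004274), np.float64(277.77372287473213))
0.086 (np.float64(344.5578112939793), np.float64(275.67810632395276))
0.09 (np.float64(344.63615366642233), np.float64(273.5734999723267))
```

View pics/c_w.png

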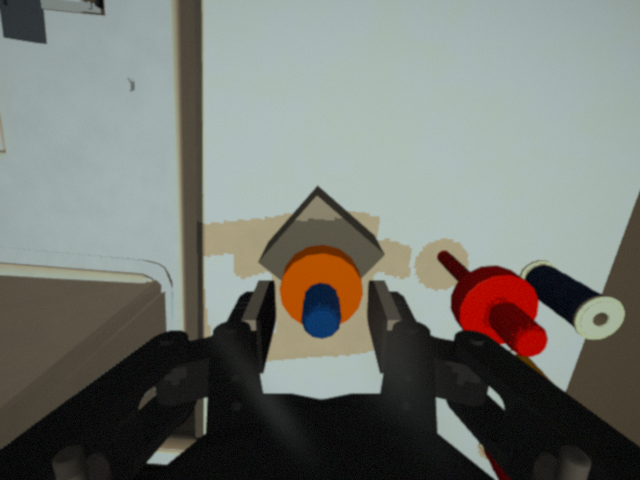

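View pics/c_sz.png

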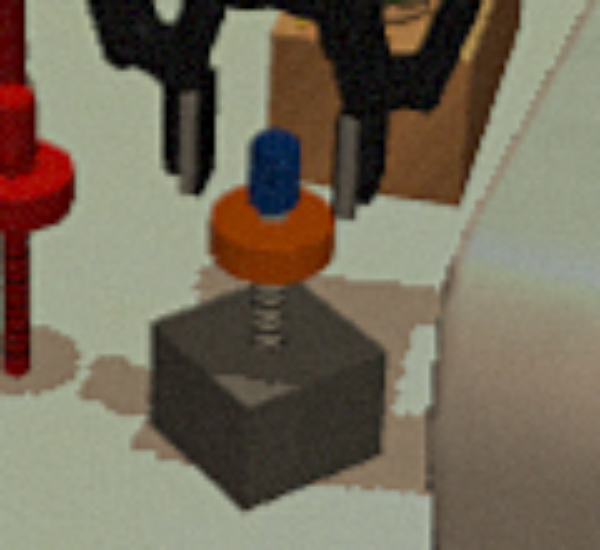

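Head at (321,311) sits between the pads; fingertips are clear above the collar. Closing.

Request:
{"op": "drive_tool", "data": {"increments": [[[0, 0, 0], [0, 0, 0], -0.4], [[0, 0, 0], [0, 0, 0], -1], [[0, 0, 0], [0, 0, 0], -1], [[0, 0, 0], [0, 0, 0], -1], [[0, 0, 0], [0, 0, 0], -1], [[0, 0, 0], [0, 0, 0], -1]], "newtons": 50}}

```text
t: 4.9
tool_pos: [0.5696, 0.084, 0.095]
ee_rot: [-0.076, 1.568, 0.076]
ft_force: [0.3, 0.3, 4.5]
gripper_width: 0.0139
```

```bash
python3 - <<'E'
from h import *
s=arm.sense(); print(s['tool_pos'],s['ft_force'],s['gripper_width'])
W=arm.grab_frame('wrist')
cv2.imwrite(f'pics/d_w.png',W['image'][150:450,150:490])
E
```

```text
[0.56959744 0.08403918 0.0949807 ] [0.2933038  0.32044667 4.54170552] 0.013917524307521597
```

View pics/d_w.png

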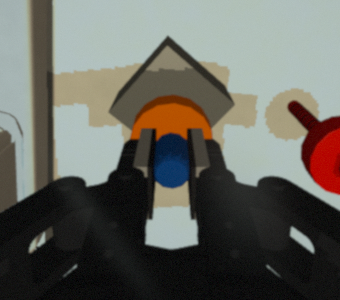

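Request:
{"op": "drive_tool", "data": {"increments": [[[-15, 0, 0], [0, 0, 0], -1], [[-35, 0, 0], [0, 0, 0], -1], [[-70, 0, 0], [0, 0, 0], -1], [[-110, 0, 0], [0, 0, 0], -1], [[-135, 0, 0], [0, 0, 0], -1], [[-135, -50, 0], [0, 0, 0], -1], [[-135, -100, 0], [0, 0, 0], -1], [[-135, -150, 0], [0, 0, 0], -1], [[-135, -150, 0], [0, 0, 0], -1]]}}

```text
t: 6.08
tool_pos: [0.5833, -0.0683, 0.2294]
ee_rot: [-0.073, 1.57, 0.072]
ft_force: [-0.4, 0.3, -0.5]
gripper_width: 0.014
```

```bash
python3 - <<'E'
from h import *
s=arm.sense(); print(s['tool_pos'],s['ft_force'],s['gripper_width'])
W=arm.grab_frame('wrist');S=arm.grab_frame('side');T=arm.grab_frame('top')
for n,f in zip('ws',(W,S)): cv2.imwrite(f'pics/e_{n}.png',f['image'])
E
```

```text
[ 0.58326311 -0.06833533  0.22937664] [-0.38395968  0.34556453 -0.46424321] 0.013969863866313468
```

View pics/e_w.png

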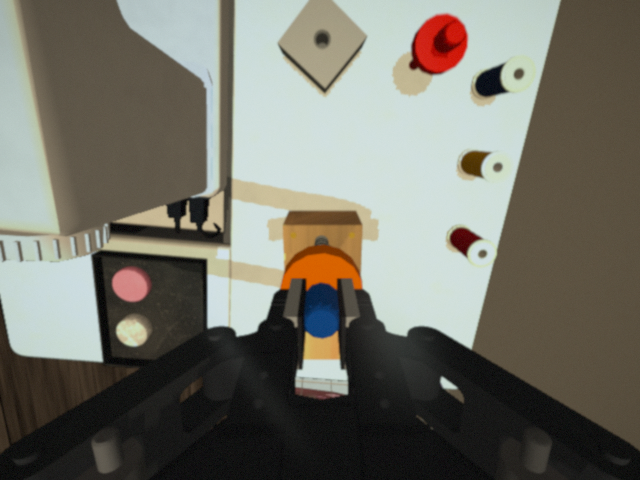

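View pics/e_s.png

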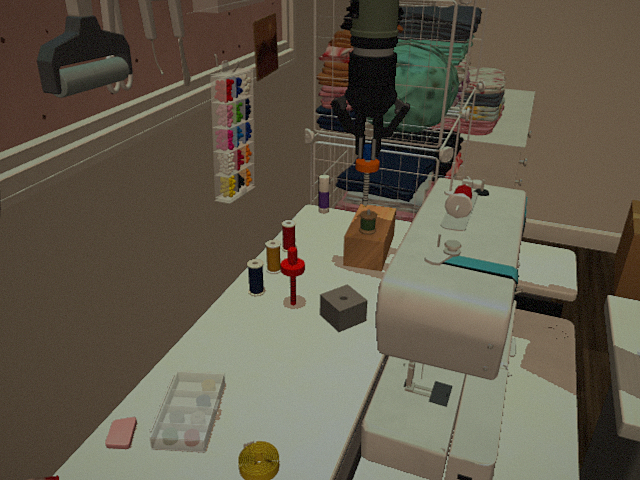

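The gauge is held upright; its collar at (322,275) hides the foot's socket from the wrist camera. I'll pass slightly beyond the socket to see it from behind the collar.

Request:
{"op": "drive_tool", "data": {"increments": [[[0, -50, 0], [0, 0, 0], -1], [[0, -100, 0], [0, 0, 0], -1], [[0, -140, 0], [0, 0, 0], -1], [[0, -150, 0], [0, 0, 0], -1], [[0, -150, 0], [0, 0, 0], -1], [[0, -150, 0], [0, 0, 0], -1], [[0, -150, 0], [0, 0, 0], -1]]}}

```text
t: 7.1
tool_pos: [0.5981, -0.2132, 0.2295]
ee_rot: [-0.077, 1.569, 0.077]
ft_force: [-0.0, -0.3, -1.2]
gripper_width: 0.0144
```

```bash
python3 - <<'E'
from h import *
from scipy.spatial.transform import Rotation as R
s=arm.sense(); print(s['tool_pos'],s['ft_force'],s['gripper_width']); print(np.round(R.from_rotvec(s['ee_rot']).as_matrix(),4))
W=arm.grab_frame('wrist');S=arm.grab_frame('side');T=arm.grab_frame('top')
for n,f in zip('wst',(W,S,T)): cv2.imwrite(f'pics/f_{n}.png',f['image'])
u,v=proj(W,(.5955,-.186,.064)); print(u,v)
u=int(u);v=int(v); cv2.imwrite('pics/f_wz.png',cv2.resize(W['image'][v-50:v+50,u-60:u+60],None,fx=6,fy=6,interpolation=cv2.INTER_CUBIC)); print(u-60,v-50)
import pickle; pickle.dump({k:f for k,f in zip('WST',(W,S,T))},open('f.pkl','wb'))
E
```

```text
[ 0.59806787 -0.21318102  0.22949268] [-0.02384554 -0.3220385  -1.24831772] 0.014449484116175717
[[ 1.000e-04 -9.800e-02  9.952e-01]
 [ 4.000e-04  9.952e-01  9.800e-02]
 [-1.000e+00  4.000e-04  1.000e-04]]
321.70411626085644 185.64187446095704
261 135
```

View pics/f_w.png

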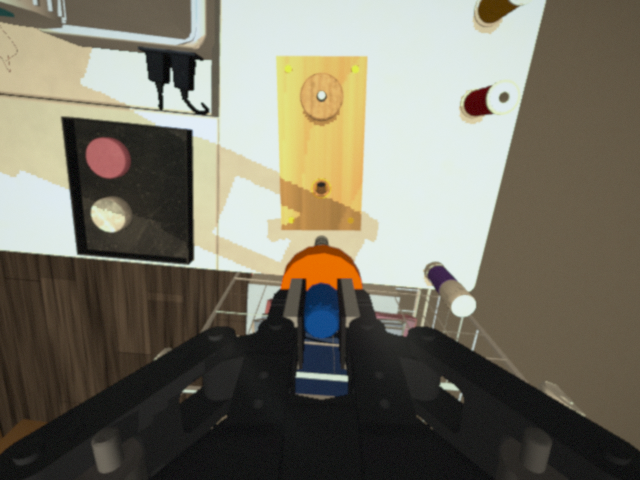

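View pics/f_wz.png

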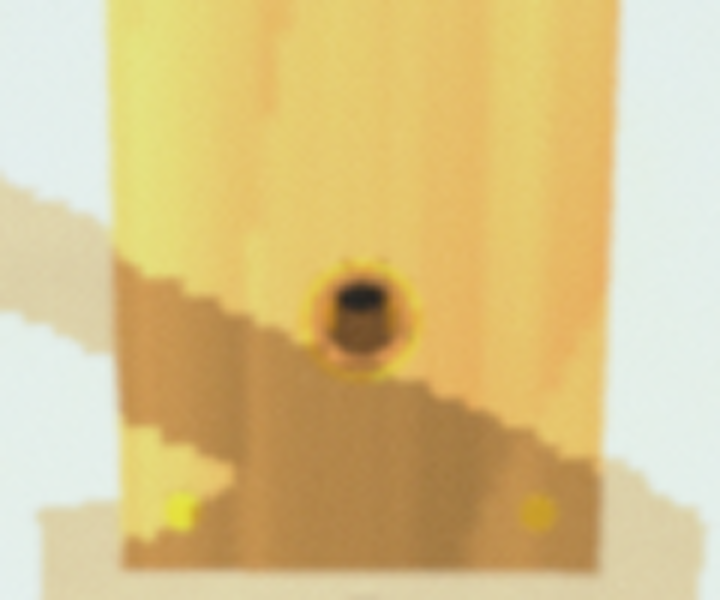

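View pics/f_s.png

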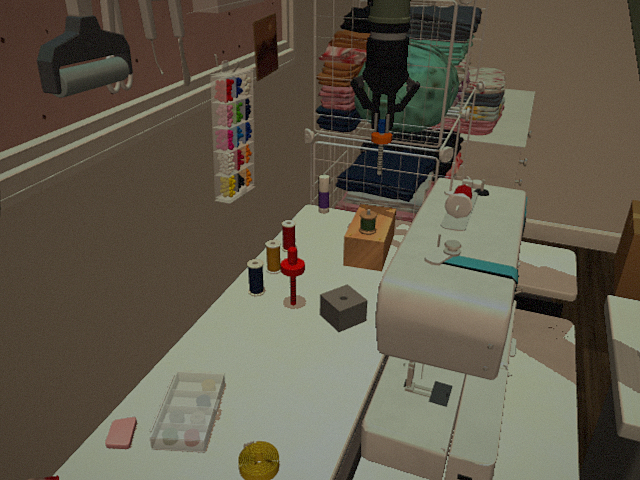

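The wrist view shows the socket rim centred at (321,188) and the rod's tip poking out below the collar at (321,240). I'll measure both in this same camera.

```bash
python3 - <<'E'
from h import *
import pickle; F=pickle.load(open('f.pkl','rb'));W=F['W'];S=F['S'];T=F['T']
print('sock',atz(W,320.6,187.6,.064))
for p in [(.598,-.2132,.1405),(.598,-.2142,.1405)]:
  print('tip proj',proj(W,p))
  # tip disk radius 4ish chamfer
  a=np.linspace(0,6.28,40); q=np.array([proj(W,(p[0]+.005*np.cos(t),p[1]+.005*np.sin(t),p[2]+.001)) for t in a]); print(q.min(0),q.max(0))
cv2.imwrite('pics/f_tip.png',cv2.resize(W['image'][215:345,270:370],None,fx=6,fy=5,interpolation=cv2.INTER_CUBIC)[:600])
u,v=map(int,proj(S,(.598,-.213,.19)));print(u,v); cv2.imwrite('pics/f_sz.png',cv2.resize(S['image'][v-50:v+70,u-50:u+50],None,fx=5,fy=5,interpolation=cv2.INTER_CUBIC))
for z in (.1405,.21,.252): print(z,proj(S,(.598,-.214,z)))
print('origin',u-50,v-50)
E
```

```text
sock [ 0.59466538 -0.18789115  0.064     ]
tip proj (np.float64(321.6071287752603), np.float64(238.71424054894436))
[314.66554683 232.46711203] [328.54106379 245.71548376]
tip proj (np.float64(321.47200623005637), np.float64(240.02771872787224))
[314.53801407 233.80096635] [328.39722116 247.01828872]
380 151
0.1405 (np.float64(379.1571360471499), np.float64(174.90730044574977))
0.21 (np.float64(381.3345762111682), np.float64(141.78281592202433))
0.252 (np.float64(382.7162869183308), np.float64(120.76343008906969))
origin 330 101
```

View pics/f_tip.png

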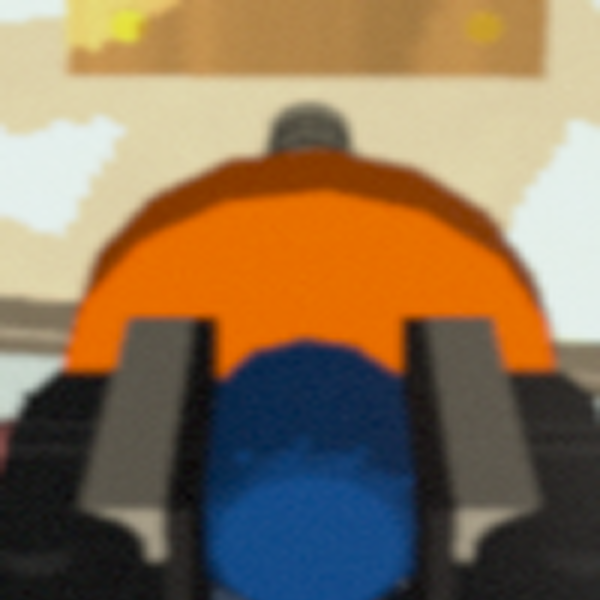

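View pics/f_sz.png

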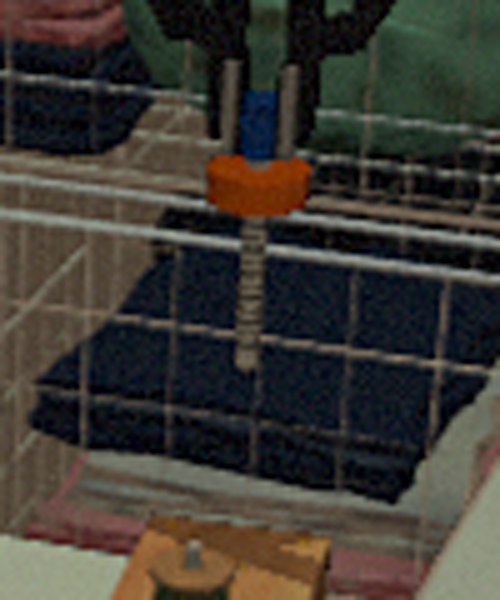

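Request:
{"op": "drive_tool", "data": {"increments": [[[40, 0, -3], [0, 0, 0], -1], [[60, 0, -3], [0, 0, 0], -1], [[66, 0, -3], [0, 0, 0], -1], [[66, 0, -3], [0, 0, 0], -1], [[66, 0, -3], [0, 0, 0], -1], [[66, 0, -3], [0, 0, 0], -1]]}}

```text
t: 8.0
tool_pos: [0.5955, -0.2151, 0.1643]
ee_rot: [-0.076, 1.568, 0.075]
ft_force: [0.6, 0.6, -0.4]
gripper_width: 0.0143
```

```bash
python3 - <<'E'
from h import *
s=arm.sense(); print(s['tool_pos'],s['ft_force'],s['gripper_width'])
W=arm.grab_frame('wrist');S=arm.grab_frame('side');T=arm.grab_frame('top')
import pickle; pickle.dump({k:f for k,f in zip('WST',(W,S,T))},open('g.pkl','wb'))
cv2.imwrite('pics/g_wz.png',cv2.resize(W['image'][130:260,270:370],None,fx=6,fy=6,interpolation=cv2.INTER_CUBIC)[:,:])
cv2.imwrite('pics/g_sz.png',cv2.resize(S['image'][150:270,330:430],None,fx=5,fy=5,interpolation=cv2.INTER_CUBIC))
p=s['tool_pos']+[0,-.0015,-.089]
a=np.linspace(0,6.28,40)
for r,z in ((.005,.0015),(.0035,0)):
  q=np.array([proj(W,(p[0]+r*np.cos(t),p[1]+r*np.sin(t),p[2]+z)) for t in a]); print('tip',q.min(0),q.max(0))
q=np.array([proj(W,(.5947+.008*np.cos(t),-.1879+.008*np.sin(t),.064)) for t in a]); print('sock',q.min(0),q.max(0),proj(W,(.5947,-.1879,.064)))
print(proj(S,p),proj(S,(.5947,-.1879,.064)))
E
```

```text
[ 0.59548716 -0.2150721   0.16432447] [ 0.61944737  0.58464748 -0.42922001] 0.014250510828918251
tip [314.32668434 234.52115762] [328.20740056 247.74681758]
tip [316.43596413 235.91860889] [326.09423448 245.12681535]
sock [312.99698329 187.69979112] [334.83822539 209.30000736] (np.float64(323.9253893955474), np.float64(198.59329560687686))
(np.float64(378.7436643010779), np.float64(203.92893685291418)) (np.float64(374.9759909603068), np.float64(214.6728313652286))
```

View pics/g_wz.png

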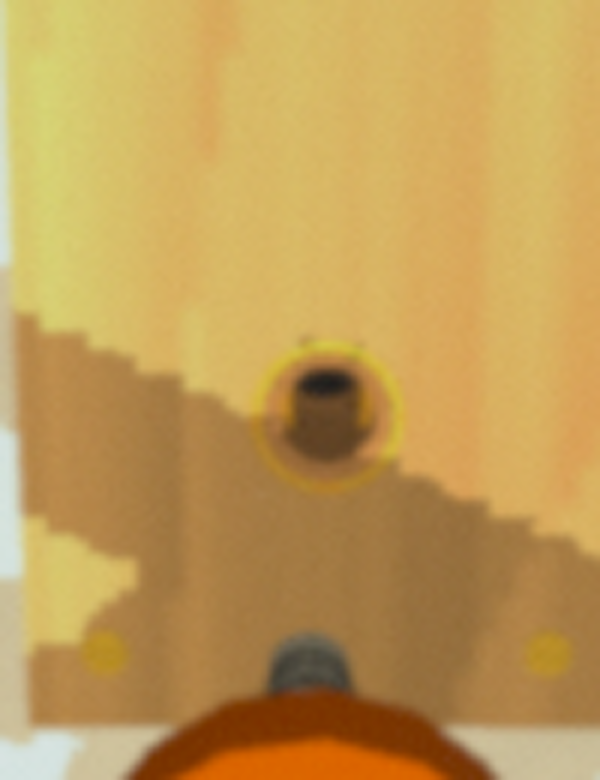

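View pics/g_sz.png

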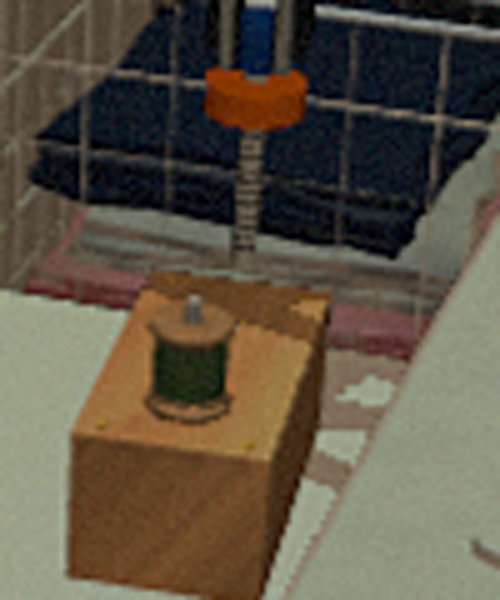

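Rim centre (324.3,198.9), tip (321.1, top edge 235.3): tip is TCP+(0,−1.8 mm); socket at about (0.595,−0.188). Aligning over the socket: aim TCP at (0.5951,−0.1864).

Request:
{"op": "drive_tool", "data": {"increments": [[[0, 20, 2.4], [0, 0, 0], -1], [[0, 28.6, 2.4], [0, 0, 0], -1], [[0, 28.6, 2.4], [0, 0, 0], -1], [[0, 28.6, 2.4], [0, 0, 0], -1], [[0, 28.6, 2.4], [0, 0, 0], -1], [[0, 28.6, 2.4], [0, 0, 0], -1]]}}

```text
t: 8.9
tool_pos: [0.5946, -0.1865, 0.1632]
ee_rot: [-0.075, 1.57, 0.075]
ft_force: [-0.2, -0.1, -0.9]
gripper_width: 0.0143
```

```bash
python3 - <<'E'
from h import *
s=arm.sense(); print(s['tool_pos'],s['ft_force'],s['gripper_width'],abs(s['joint_vel']).max())
S=arm.grab_frame('side');W=arm.grab_frame('wrist');s=arm.sense();print(s['tool_pos'],abs(s['joint_vel']).max())
cv2.imwrite('pics/h_sz.png',cv2.resize(S['image'][150:270,330:430],None,fx=5,fy=5,interpolation=cv2.INTER_CUBIC))
cv2.imwrite('pics/h_w.png',W['image'])
print(proj(S,(.595,-.1882,.075)),proj(S,(.595,-.1882,.064)))
E
```

```text
[ 0.59463673 -0.18651158  0.16323347] [-0.19071414 -0.07366401 -0.94194895] 0.014330603957049642 0.002445678544313574
[ 0.59464861 -0.1864444   0.16323126] 0.0017634284877642709
(np.float64(375.18586945053363), np.float64(209.72715790788814)) (np.float64(374.8742369972405), np.float64(214.58666134096092))
```

View pics/h_sz.png

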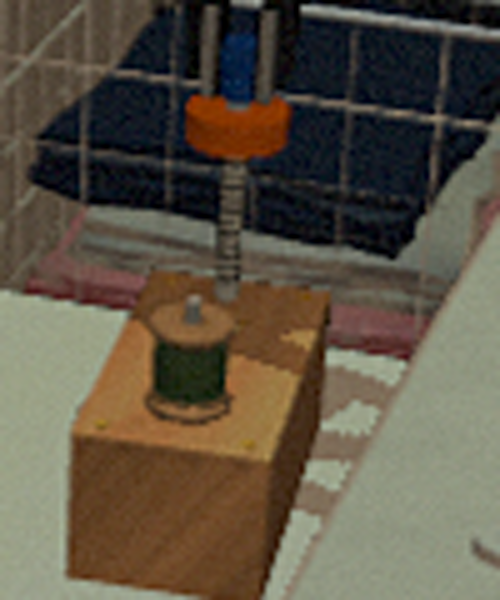

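Request:
{"op": "drive_tool", "data": {"increments": [[[4, 0, 0.4], [0, 0, 0], -1], [[8, 0, 0.4], [0, 0, 0], -1], [[10, 0, 0.4], [0, 0, 0], -1], [[12, 0, 0.4], [0, 0, 0], -1], [[12, 0, 0.4], [0, 0, 0], -1]]}}

```text
t: 9.62
tool_pos: [0.595, -0.1861, 0.1511]
ee_rot: [-0.076, 1.57, 0.076]
ft_force: [0.0, -0.3, -1.5]
gripper_width: 0.0142
```

Request:
{"op": "drive_tool", "data": {"increments": [[[2, 0, 0], [0, 0, 0], -1], [[4, 0, 0], [0, 0, 0], -1], [[6, 0, 0], [0, 0, 0], -1], [[6, 0, 0], [0, 0, 0], -1]]}}

```text
t: 10.12
tool_pos: [0.5949, -0.1861, 0.1451]
ee_rot: [-0.076, 1.57, 0.076]
ft_force: [-0.1, 0.5, -1.7]
gripper_width: 0.0138
```

Request:
{"op": "drive_tool", "data": {"increments": [[[2, 0, 0], [0, 0, 0], -1], [[4, 0, 0], [0, 0, 0], -1], [[4, 0, 0], [0, 0, 0], -1]]}}

```text
t: 10.5
tool_pos: [0.5949, -0.1861, 0.141]
ee_rot: [-0.076, 1.57, 0.076]
ft_force: [1.7, 0.1, -0.9]
gripper_width: 0.014
```

Request:
{"op": "drive_tool", "data": {"increments": [[[2, 0, 0], [0, 0, 0], -1], [[4, 0, 0], [0, 0, 0], -1], [[4, 0, 0], [0, 0, 0], -1]]}}

```text
t: 10.88
tool_pos: [0.5953, -0.1862, 0.1377]
ee_rot: [-0.076, 1.569, 0.076]
ft_force: [-0.3, -0.1, 2.2]
gripper_width: 0.0139
```

Request:
{"op": "drive_tool", "data": {"increments": [[[2, 0, 0], [0, 0, 0], -1], [[4, 0, 0], [0, 0, 0], -1], [[4, 0, 0], [0, 0, 0], -1]]}}

```text
t: 11.25
tool_pos: [0.5954, -0.1863, 0.134]
ee_rot: [-0.076, 1.568, 0.075]
ft_force: [-1.2, 0.2, 3.9]
gripper_width: 0.0139
```

Request:
{"op": "drive_tool", "data": {"increments": [[[1.5, 0, 0], [0, 0, 0], -1], [[3, 0, 0], [0, 0, 0], -1], [[3, 0, 0], [0, 0, 0], -1]]}}

```text
t: 11.62
tool_pos: [0.5954, -0.1863, 0.1307]
ee_rot: [-0.076, 1.568, 0.075]
ft_force: [-0.2, -0.6, 4.7]
gripper_width: 0.0142
```

```bash
python3 - <<'E'
from h import *
S=arm.grab_frame('side');W=arm.grab_frame('wrist');s=arm.sense();print(s['tool_pos'],abs(s['joint_vel']).max(),s['ft_force'])
cv2.imwrite('pics/i_sz.png',cv2.resize(S['image'][150:270,330:430],None,fx=5,fy=5,interpolation=cv2.INTER_CUBIC))
E
```

```text
[ 0.59535591 -0.18629319  0.13066508] 0.0010218105953346155 [0.20441017 0.06910301 5.19055959]
```

View pics/i_sz.png

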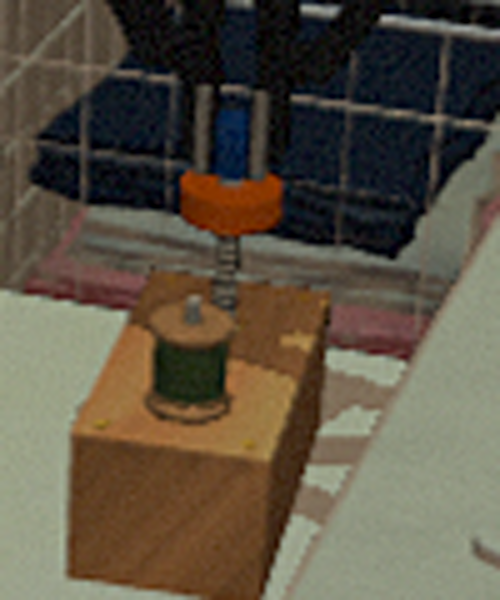

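Request:
{"op": "drive_tool", "data": {"increments": [[[2, 0, 0], [0, 0, 0], -1], [[4, 0, 0], [0, 0, 0], -1], [[4, 0, 0], [0, 0, 0], -1]]}}

```text
t: 12.1
tool_pos: [0.5952, -0.1862, 0.1265]
ee_rot: [-0.076, 1.569, 0.076]
ft_force: [0.5, 0.1, 4.7]
gripper_width: 0.0141
```

Request:
{"op": "drive_tool", "data": {"increments": [[[1.5, 0, 0], [0, 0, 0], -1], [[1.5, 0, 0], [0, 0, 0], -1]]}}

```text
t: 12.35
tool_pos: [0.5952, -0.1863, 0.1249]
ee_rot: [-0.076, 1.569, 0.076]
ft_force: [-0.6, -0.5, 4.5]
gripper_width: 0.0142
```

Request:
{"op": "drive_tool", "data": {"increments": [[[1.5, 0, 0], [0, 0, 0], -1], [[1.5, 0, 0], [0, 0, 0], -1]]}}

```text
t: 12.6
tool_pos: [0.5953, -0.1863, 0.1235]
ee_rot: [-0.076, 1.569, 0.076]
ft_force: [0.6, -0.1, 5.0]
gripper_width: 0.0144
```

Request:
{"op": "drive_tool", "data": {"increments": [[[1.2, 0, 0], [0, 0, 0], -1], [[1.2, 0, 0], [0, 0, 0], -1]]}}

```text
t: 12.85
tool_pos: [0.5953, -0.1862, 0.1223]
ee_rot: [-0.076, 1.569, 0.076]
ft_force: [0.7, -0.7, 5.1]
gripper_width: 0.0139
```

Request:
{"op": "drive_tool", "data": {"increments": [[[1.2, 0, 0], [0, 0, 0], -1], [[1.2, 0, 0], [0, 0, 0], -1]]}}

```text
t: 13.1
tool_pos: [0.5951, -0.1862, 0.1208]
ee_rot: [-0.076, 1.569, 0.076]
ft_force: [-0.9, -0.9, 4.0]
gripper_width: 0.0138
```

Request:
{"op": "drive_tool", "data": {"increments": [[[1, 0, 0], [0, 0, 0], -1], [[1, 0, 0], [0, 0, 0], -1]]}}

```text
t: 13.35
tool_pos: [0.5952, -0.1862, 0.12]
ee_rot: [-0.076, 1.569, 0.076]
ft_force: [-0.1, 0.4, 5.0]
gripper_width: 0.0143
```

Request:
{"op": "drive_tool", "data": {"increments": [[[1.5, 0, 0], [0, 0, 0], -1], [[1.5, 0, 0], [0, 0, 0], -1]]}}

```text
t: 13.6
tool_pos: [0.5952, -0.1862, 0.1185]
ee_rot: [-0.076, 1.569, 0.076]
ft_force: [0.4, -0.2, 4.0]
gripper_width: 0.0144
```

Request:
{"op": "drive_tool", "data": {"increments": [[[1.5, 0, 0], [0, 0, 0], -1], [[1.5, 0, 0], [0, 0, 0], -1]]}}

```text
t: 13.85
tool_pos: [0.5951, -0.1862, 0.1168]
ee_rot: [-0.076, 1.569, 0.076]
ft_force: [-0.1, -0.3, 4.5]
gripper_width: 0.0143
```

Request:
{"op": "drive_tool", "data": {"increments": [[[1.5, 0, 0], [0, 0, 0], -1], [[1.5, 0, 0], [0, 0, 0], -1]]}}

```text
t: 14.1
tool_pos: [0.5951, -0.1862, 0.1153]
ee_rot: [-0.076, 1.569, 0.076]
ft_force: [-0.8, -0.2, 3.4]
gripper_width: 0.0139
```

Request:
{"op": "drive_tool", "data": {"increments": [[[1.5, 0, 0], [0, 0, 0], -1], [[1.5, 0, 0], [0, 0, 0], -1]]}}

```text
t: 14.35
tool_pos: [0.5951, -0.1861, 0.1138]
ee_rot: [-0.076, 1.569, 0.076]
ft_force: [0.2, -0.5, 3.3]
gripper_width: 0.014
```

```bash
python3 - <<'E'
from h import *
S=arm.grab_frame('side');W=arm.grab_frame('wrist');s=arm.sense();print(s['tool_pos'],abs(s['joint_vel']).max(),s['ft_force'])
a=cv2.resize(S['image'][150:250,330:430],None,fx=4,fy=4,interpolation=cv2.INTER_CUBIC)
b=cv2.resize(W['image'][220:360,270:370],None,fx=4,fy=4,interpolation=cv2.INTER_CUBIC)[:400]
c=cv2.resize(cv2.imread('pics/h_w.png')[220:360,270:370],None,fx=4,fy=4,interpolation=cv2.INTER_CUBIC)[:400]
cv2.imwrite('pics/j.png',cv2.resize(np.hstack([a,b,c]),(800,267)) ); cv2.imwrite('pics/j2.png',np.hstack([b,c]));cv2.imwrite('pics/j1.png',a)
E
```

```text
[ 0.59507998 -0.18615793  0.11369474] 0.001543640159706863 [0.76721379 0.2146443  3.48838057]
```

View pics/j2.png

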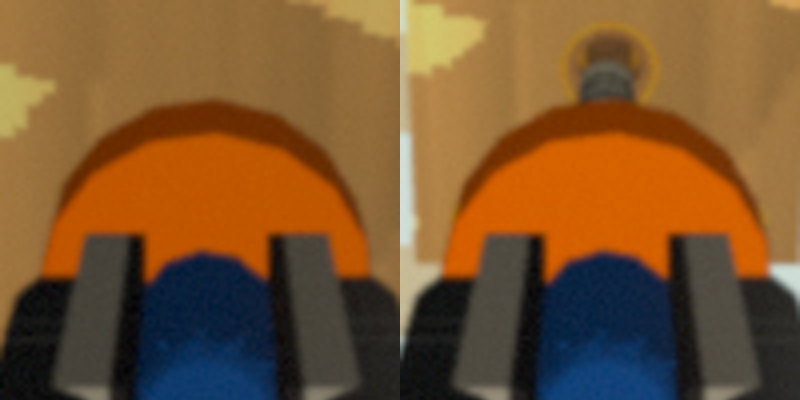

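View pics/j1.png

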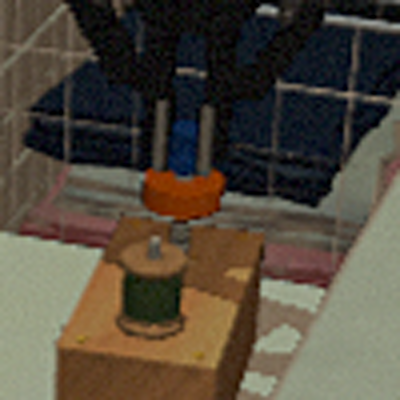

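No slip of the head between the pads (left now, right before); the rod is at about −39 mm. Continuing.

Request:
{"op": "drive_tool", "data": {"increments": [[[1.5, 0, 0], [0, 0, 0], -1], [[1.5, 0, 0], [0, 0, 0], -1]]}}

```text
t: 14.7
tool_pos: [0.595, -0.1862, 0.1122]
ee_rot: [-0.076, 1.57, 0.076]
ft_force: [0.5, -0.8, 3.5]
gripper_width: 0.0142
```

Request:
{"op": "drive_tool", "data": {"increments": [[[1.5, 0, 0], [0, 0, 0], -1], [[1.5, 0, 0], [0, 0, 0], -1]]}}

```text
t: 14.95
tool_pos: [0.5951, -0.1862, 0.1108]
ee_rot: [-0.076, 1.569, 0.076]
ft_force: [0.1, -0.2, 4.4]
gripper_width: 0.0142
```

Request:
{"op": "drive_tool", "data": {"increments": [[[1, 0, 0], [0, 0, 0], -1], [[1, 0, 0], [0, 0, 0], -1]]}}

```text
t: 15.2
tool_pos: [0.5951, -0.1862, 0.11]
ee_rot: [-0.076, 1.569, 0.076]
ft_force: [-0.0, -0.0, 3.5]
gripper_width: 0.0143
```

Request:
{"op": "drive_tool", "data": {"increments": [[[1.5, 0, 0], [0, 0, 0], -1], [[1.5, 0, 0], [0, 0, 0], -1]]}}

```text
t: 15.45
tool_pos: [0.5952, -0.1863, 0.1087]
ee_rot: [-0.076, 1.569, 0.076]
ft_force: [0.1, -0.2, 5.9]
gripper_width: 0.014
```

Request:
{"op": "drive_tool", "data": {"increments": [[[0.5, 0, 0], [0, 0, 0], -1], [[0.5, 0, 0], [0, 0, 0], -1]]}}

```text
t: 15.7
tool_pos: [0.5953, -0.1863, 0.1085]
ee_rot: [-0.076, 1.569, 0.076]
ft_force: [-1.1, 0.5, 7.2]
gripper_width: 0.0142
```

Request:
{"op": "drive_tool", "data": {"increments": [[[0.6, 0, 0], [0, 0, 0], -1], [[0.6, 0, 0], [0, 0, 0], -1]]}}

```text
t: 15.95
tool_pos: [0.5954, -0.1863, 0.1085]
ee_rot: [-0.076, 1.568, 0.075]
ft_force: [-1.0, -0.3, 10.0]
gripper_width: 0.0143
```

Request:
{"op": "drive_tool", "data": {"increments": [[[0.5, 0, 0], [0, 0, 0], -1], [[0.5, 0, 0], [0, 0, 0], -1], [[0.5, 0, 0], [0, 0, 0], -1], [[0.5, 0, 0], [0, 0, 0], -1]]}}

```text
t: 16.45
tool_pos: [0.5954, -0.1864, 0.1081]
ee_rot: [-0.076, 1.568, 0.075]
ft_force: [-0.9, -0.4, 10.7]
gripper_width: 0.0142
```

```bash
python3 - <<'E'
from h import *
for i in range(4):
  S=arm.grab_frame('side');s=arm.sense();print(s['tool_pos'],s['ft_force'])
E
```

```text
[ 0.59547173 -0.18640917  0.10814333] [-1.47208721  1.17060352 10.47240368]
[ 0.59545762 -0.18637059  0.10809808] [-0.69522549 -0.09233351  9.86205623]
[ 0.59546186 -0.1863731   0.10810578] [-1.6360676  -0.16562715 10.82263488]
[ 0.59545442 -0.18635463  0.1080872 ] [-0.75922596 -0.23312197 10.48154753]
```

Request:
{"op": "drive_tool", "data": {"increments": [[[0.6, 0, 0], [0, 0, 0], -1], [[0.6, 0, 0], [0, 0, 0], -1], [[0.6, 0, 0], [0, 0, 0], -1]]}}

```text
t: 17.02
tool_pos: [0.5955, -0.1864, 0.1078]
ee_rot: [-0.076, 1.568, 0.075]
ft_force: [-1.9, -0.3, 9.8]
gripper_width: 0.0143
```

```bash
python3 - <<'E'
from h import *
A=[]
for i in range(4):
  S=arm.grab_frame('side');s=arm.sense();A.append(np.r_[s['tool_pos'],s['ft_force'],s['torque']])
print(np.round(np.mean(A,0),4))
W=arm.grab_frame('wrist')
b=cv2.resize(W['image'][220:360,270:370],None,fx=4,fy=4,interpolation=cv2.INTER_CUBIC)[:400]
c=cv2.imread('pics/j2.png')[:,:400]
cv2.imwrite('pics/k.png',np.hstack([b,c]))
E
```

```text
[ 5.95500e-01 -1.86400e-01  1.07700e-01 -1.44640e+00 -1.89000e-02
  1.15671e+01  1.76000e-02  3.07900e-01 -2.30000e-03]
```

View pics/k.png

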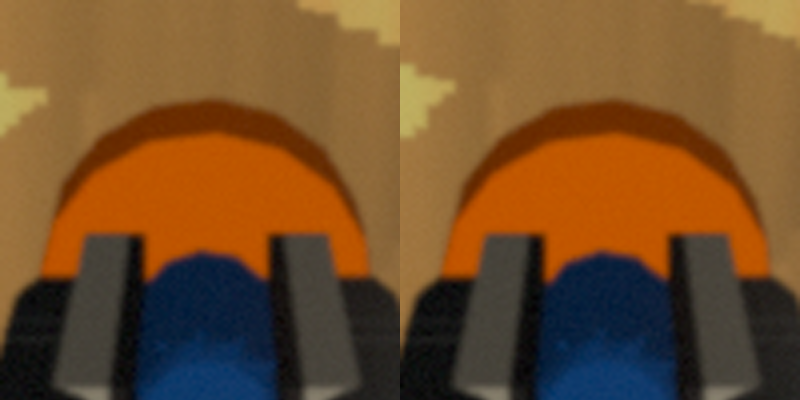

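Request:
{"op": "drive_tool", "data": {"increments": [[[0.4, 0, 0], [0, 0, 0], -1], [[0.4, 0, 0], [0, 0, 0], -1], [[0.4, 0, 0], [0, 0, 0], -1]]}}

```text
t: 17.65
tool_pos: [0.5955, -0.1864, 0.1076]
ee_rot: [-0.076, 1.568, 0.075]
ft_force: [-1.6, 0.3, 12.2]
gripper_width: 0.014
```

```bash
python3 - <<'E'
from h import *
A=[]
for i in range(6):
  S=arm.grab_frame('side');s=arm.sense();A.append(np.r_[s['tool_pos'],s['ft_force'],s['torque']])
print(np.round(np.mean(A,0),4))
E
```

```text
[ 5.95500e-01 -1.86400e-01  1.07600e-01 -1.50500e+00 -1.33000e-01
  1.24869e+01  2.15000e-02  3.84000e-01  9.50000e-03]
```

Felt force 12.5 N against about 4 N of drag beforehand, so roughly 8 N (1.6 mm) on the washer. Releasing to a slightly wider opening that still rests over the collar.

Request:
{"op": "drive_tool", "data": {"increments": [[[0, 0, 0], [0, 0, 0], -0.4], [[0, 0, 0], [0, 0, 0], -0.4], [[0, 0, 0], [0, 0, 0], -0.4], [[0, 0, 0], [0, 0, 0], -0.4]]}}

```text
t: 18.45
tool_pos: [0.5948, -0.186, 0.1053]
ee_rot: [-0.075, 1.57, 0.076]
ft_force: [0.5, -0.3, -0.0]
gripper_width: 0.0254
```

```bash
python3 - <<'E'
from h import *
S=arm.grab_frame('side');W=arm.grab_frame('wrist');s=arm.sense();print(s['tool_pos'],s['ft_force'],s['gripper_width'])
a=cv2.resize(S['image'][150:250,330:430],None,fx=4,fy=4,interpolation=cv2.INTER_CUBIC)
b=cv2.resize(W['image'][220:360,270:370],None,fx=4,fy=4,interpolation=cv2.INTER_CUBIC)[:400]
cv2.imwrite('pics/l.png',np.hstack([a,b]))
E
```

```text
[ 0.59497583 -0.18613083  0.10553307] [0.26538203 0.12360957 0.21965553] 0.025508266567862318
```

View pics/l.png

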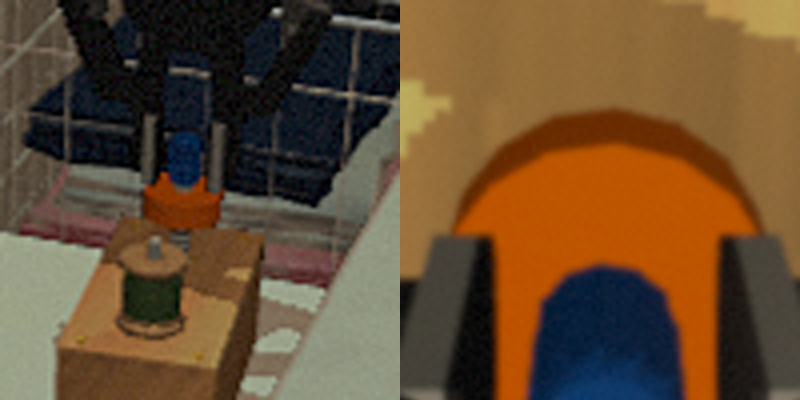

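Released; the head stands free between the fingers. Now pushing the collar down gently.

Request:
{"op": "drive_tool", "data": {"increments": [[[2, 0, 0], [0, 0, 0], -0.4], [[4, 0, 0], [0, 0, 0], -0.4], [[6, 0, 0], [0, 0, 0], -0.4], [[8, 0, 0], [0, 0, 0], -0.4], [[10, 0, 0], [0, 0, 0], -0.4]]}}

```text
t: 19.18
tool_pos: [0.5952, -0.1862, 0.0958]
ee_rot: [-0.076, 1.569, 0.076]
ft_force: [-0.5, 0.0, 2.4]
gripper_width: 0.0258
```

Request:
{"op": "drive_tool", "data": {"increments": [[[2, 0, 0], [0, 0, 0], -0.4], [[4, 0, 0], [0, 0, 0], -0.4], [[6, 0, 0], [0, 0, 0], -0.4]]}}

```text
t: 19.55
tool_pos: [0.5952, -0.1862, 0.0897]
ee_rot: [-0.076, 1.569, 0.076]
ft_force: [0.2, -0.2, 1.6]
gripper_width: 0.0258
```

```bash
python3 - <<'E'
from h import *
S=arm.grab_frame('side');W=arm.grab_frame('wrist');s=arm.sense();print(s['tool_pos'],s['ft_force'],s['gripper_width'])
a=cv2.resize(S['image'][150:250,330:430],None,fx=4,fy=4,interpolation=cv2.INTER_CUBIC)
b=cv2.resize(W['image'][220:360,270:370],None,fx=4,fy=4,interpolation=cv2.INTER_CUBIC)[:400]
cv2.imwrite('pics/m.png',np.hstack([a,b]))
E
```

```text
[ 0.59499014 -0.18615622  0.08946755] [ 0.43815923 -0.40264016  0.54310177] 0.02563603588518588
```

View pics/m.png

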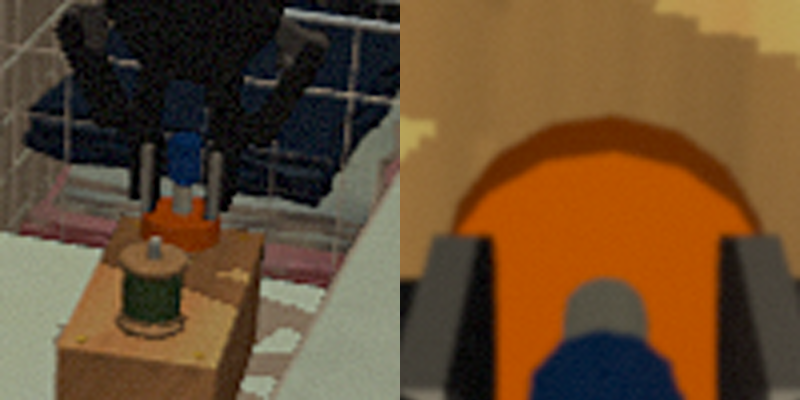

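Request:
{"op": "drive_tool", "data": {"increments": [[[2, 0, 0], [0, 0, 0], -0.4], [[4, 0, 0], [0, 0, 0], -0.4], [[6, 0, 0], [0, 0, 0], -0.4], [[8, 0, 0], [0, 0, 0], -0.4]]}}

```text
t: 20.15
tool_pos: [0.5951, -0.1862, 0.0817]
ee_rot: [-0.076, 1.569, 0.076]
ft_force: [1.9, -0.3, 2.8]
gripper_width: 0.0257
```

Request:
{"op": "drive_tool", "data": {"increments": [[[1, 0, 0], [0, 0, 0], -0.4], [[2, 0, 0], [0, 0, 0], -0.4]]}}

```text
t: 20.4
tool_pos: [0.5951, -0.1862, 0.0797]
ee_rot: [-0.076, 1.569, 0.076]
ft_force: [1.1, 0.6, 2.7]
gripper_width: 0.0259
```

Request:
{"op": "drive_tool", "data": {"increments": [[[1, 0, 0], [0, 0, 0], -0.4], [[1, 0, 0], [0, 0, 0], -0.4]]}}

```text
t: 20.65
tool_pos: [0.595, -0.1862, 0.0787]
ee_rot: [-0.076, 1.57, 0.076]
ft_force: [0.5, -0.2, 2.4]
gripper_width: 0.0253
```

Request:
{"op": "drive_tool", "data": {"increments": [[[1, 0, 0], [0, 0, 0], -0.4], [[1, 0, 0], [0, 0, 0], -0.4]]}}

```text
t: 20.9
tool_pos: [0.5951, -0.1861, 0.078]
ee_rot: [-0.076, 1.569, 0.076]
ft_force: [0.2, 0.8, 5.0]
gripper_width: 0.0258
```

Request:
{"op": "drive_tool", "data": {"increments": [[[0.7, 0, 0], [0, 0, 0], -0.4], [[0.7, 0, 0], [0, 0, 0], -0.4]]}}

```text
t: 21.15
tool_pos: [0.5951, -0.1861, 0.0779]
ee_rot: [-0.076, 1.569, 0.076]
ft_force: [-1.5, 1.3, 7.0]
gripper_width: 0.0256
```

```bash
python3 - <<'E'
from h import *
S=arm.grab_frame('side');W=arm.grab_frame('wrist');s=arm.sense();print(s['tool_pos'],s['ft_force'],s['gripper_width'])
a=cv2.resize(S['image'][150:250,330:430],None,fx=4,fy=4,interpolation=cv2.INTER_CUBIC)
b=cv2.resize(W['image'][220:360,270:370],None,fx=4,fy=4,interpolation=cv2.INTER_CUBIC)[:400]
cv2.imwrite('pics/n.png',np.hstack([a,b]))
E
```

```text
[ 0.59511149 -0.1861706   0.0779335 ] [-0.59548838  1.34100668  7.48375714] 0.0258106483750603
```

View pics/n.png

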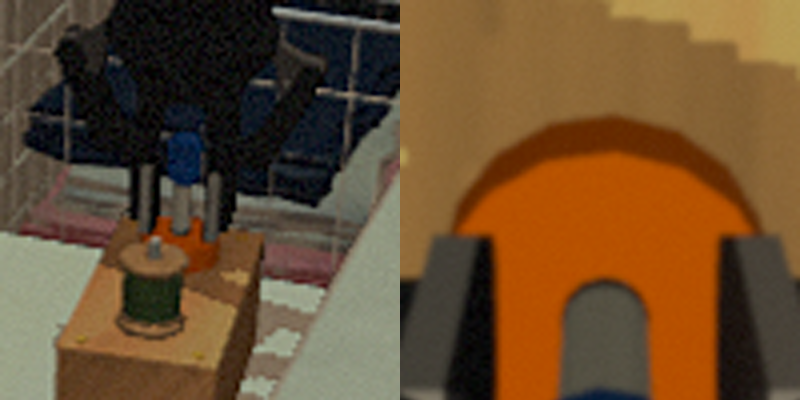

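Resistance rose to 7 N with the tips at 77.9 mm (14 mm collar on the 64 mm top gives 78): it's on the wood. One more gentle press, then straight up.

Request:
{"op": "drive_tool", "data": {"increments": [[[0.8, 0, 0], [0, 0, 0], -0.4], [[0.8, 0, 0], [0, 0, 0], -0.4], [[0.8, 0, 0], [0, 0, 0], -0.4]]}}

```text
t: 21.62
tool_pos: [0.5951, -0.1862, 0.0779]
ee_rot: [-0.076, 1.569, 0.076]
ft_force: [-3.0, 0.6, 10.9]
gripper_width: 0.0257
```

Request:
{"op": "drive_tool", "data": {"increments": [[[-3, 0, 0], [0, 0, 0], -0.4], [[-6, 0, 0], [0, 0, 0], -0.3], [[-20, 0, 0], [0, 0, 0], -0.2], [[-45, 0, 0], [0, 0, 0], -0.2], [[-80, 0, 0], [0, 0, 0], -0.2], [[-120, 0, 0], [0, 0, 0], -0.2], [[-120, 0, 0], [0, 0, 0], -0.2], [[-120, 0, 0], [0, 0, 0], -0.2]]}}

```text
t: 22.62
tool_pos: [0.5946, -0.186, 0.196]
ee_rot: [-0.075, 1.57, 0.076]
ft_force: [-0.0, 0.1, -0.4]
gripper_width: 0.0343
```

```bash
python3 - <<'E'
from h import *
S=arm.grab_frame('side');W=arm.grab_frame('wrist');s=arm.sense();print(s['t'],s['tool_pos'],s['ft_force'],s['gripper_width'])
cv2.imwrite('pics/o_w.png',W['image']); cv2.imwrite('pics/o_s.png',cv2.resize(S['image'][150:270,330:430],None,fx=5,fy=5,interpolation=cv2.INTER_CUBIC))
b=blob(S,100,125,(350,150,50,60),100); print(b[:2])
for zt in (.018,.019,.020): print(proj(S,(.595,-.188,zt+.112)),proj(S,(.595,-.188,zt+.1)))
E
```

```text
22.725 [ 0.59424285 -0.18590508  0.19493403] [-0.22328978 -0.78815055  0.21882619] 0.033948163736032766
(array([375.74747475, 188.85858586]), array([372, 183,   9,  13,  99], dtype=int32))
(np.float64(376.76107928879566), np.float64(184.77142361593135)) (np.float64(376.40497857660046), np.float64(190.32638485065692))
(np.float64(376.7909218565774), np.float64(184.30589714688716)) (np.float64(376.43451263274915), np.float64(189.86567098126085))
(np.float64(376.8207903516135), np.float64(183.83996622795735)) (np.float64(376.46407221505393), np.float64(189.40455891887373))
```

View pics/o_w.png

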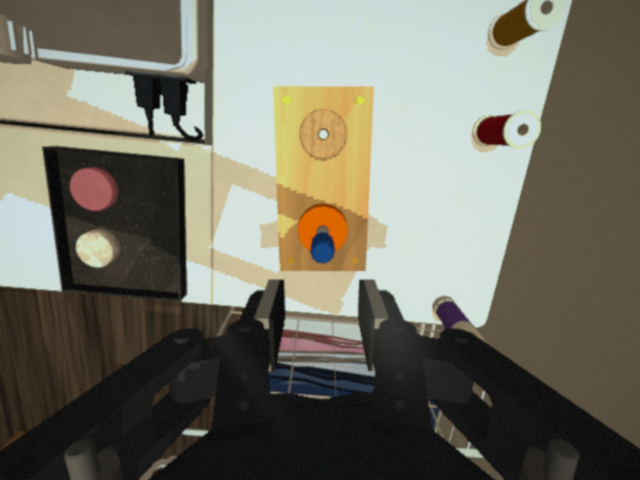

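View pics/o_s.png

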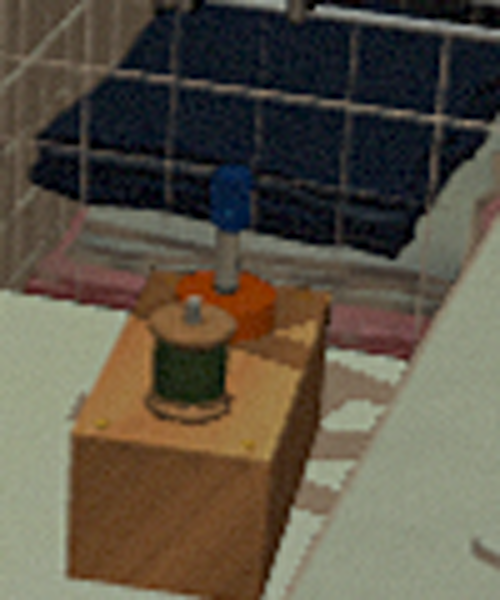

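```bash
python3 -c "
from bench import arm
print(arm.job_done())"
```

```text
the job is handed in; nothing more can be done
None
```

I took the gauge out of its rest, put the rod in the empty socket, pressed it home on the washer and slid the collar down onto the foot. I handed the job in at about 23 s of the 54 s allowed; no verdict was reported.

- **Rod on the washer:** The bush dragged with about 4 N, and with the tip about 45 mm below the mouth the felt force rose to about 12.5 N. That puts roughly 8 N, or 1.6 mm, on the washer. This comes from the force change; I couldn't read the compression itself. The single readings were noisy, about ±1 N, so I averaged the last ones.
- **Release:** When I opened the fingers the arm dropped about 2 mm, because it had been flexing. The gauge stayed standing in the pictures. I didn't measure afterwards how much washer compression remains.
- **Collar:** It slid down at about 2.5 N and I last pressed it at about 11 N. The fingertips stopped at 77.9 mm, which matches a 14 mm collar on the 64 mm foot.
- **Last pictures:** The gauge stands upright in the socket with its collar flat on the foot and the gripper clear above it. The side camera's head position agrees within 1–2 pixels with a gauge seated at that depth. I saw nothing else moved.

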